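# Pin back the belt tensioner

## Robot

A 7-joint arm with a two-finger parallel gripper is mounted at the origin on the work surface. World frame = base frame: x ahead of the robot, y to its left, z up, the work surface at z = 0. Lengths are in m, angles in rad, forces in N, time in s.
With the tool pointing down it reaches from about 0.4 to 0.85 m from the base axis. Payload 4.4 kg.
Tool frame: the origin (TCP) lies midway between the tips of the shut fingers; the grasp point (between the pads) lies 19 mm behind it; z points along the fingers, y is the line along which they close (so a half turn about z gives the same grasp; the last joint's range is limited). The gripper opens to 94 mm and grips with 3 to 60 N. Pads are 16 mm wide; open, the fingers measure 119 mm over their backs; the gripper's body (75 mm by 177 mm) begins 78 mm behind the grasp point.
Start: joints at [1.224, 0.628, 0.038, 1.517, -0.027, 0.996, -0.02], TCP at [0.18, -0.625, 0.205] pointing down, gripper open.
Joint ranges: [-3.06, 3.06], [-0.37, 2.12], [-1.25, 1.32], [0.18, 2.47], [-1.1, 4.24], [0.23, 1.98], [-2.94, 2.94]. Speed limits (rad/s): [2.57, 2.57, 3.14, 3.14, 3.14, 3.14, 3.14].

## Interface

Orientations are given as [roll, pitch, yaw] about the fixed x, y, z axes, in that order (R = Rz(yaw) Ry(pitch) Rx(roll)).
In Python, from rig import r gives the robot as it stands.
- The arm moves only by the shell command python3 -m crank 'ROWS' [OPENING] [FORCE]. ROWS is JSON, one flat list of numbers, 4 for each row, row after row: the shift along the tool's x, y, z in m, then the turn about the tool's z in rad. A call has exactly 8 rows; each row shifts and turns the commanded pose from where the row before left it, along the tool's axes as they then stand; what a row does not reach is not made up. A row lasts 1/8 s, in which the tool goes at most 62.5 mm and 10.7 degrees, less where a joint would pass 70% of its speed; a pose out of reach is approached as far as the arm can. A call is refused whole if a number of a shift passes 0.0625 or a number of a turn 0.188, either way. A call with a gripper value outside its range is refused whole. OPENING is the opening in per cent of the stroke, from 0 (shut) to 100 (fully open), set as the call begins (- or left out, the last holds). The fingers move at their own pace and stop on an object; FORCE is the grip in N (left out, the last holds). Time passes only in rows, so rows that do not move let the fingers close, or fill a call up. It gives the time, the measured TCP pose, the force, the opening and the grip force at its end, in the units of the state.
- r.sense(): the state, without advancing time (a new reading comes with each control period).
- r.grab_frame(name): name is "side" or "top" or "wrist"; returns the picture (480x640x3 uint8, red, green, blue); there is no depth.
- r.camera_model(name): a dict with "fx", "fy", "cx", "cy" (pixels), "rvec" (rotation vector, rad) and "tvec" (3), from world to camera coordinates, as OpenCV has them. Camera axes: x right, y down, z forward; pixel columns grow to the right and rows downward; lengths in m; the calibration is good to about 2 mm. A picture is of the moment at which its call begins: read the wrist's pose just before it. camera_model takes no time and is no camera call; for the wrist camera it gives the pose at the moment of the call.
- r.sign_off(): hands the job in; it is judged then, once.
Trained networks look in the newest picture that a camera, given by its name, has taken for a name from the list of things; names that differ only in an ending like _2 or _b are one class to them, and where a whole thing is asked for, a point or a joint stands for the part that bears it (a point fixed in the world has none). Each returns a list of dicts, best first, with "p" (0 to 1); they miss things now and then, are a little off and sometimes report something else, mostly with a low value. They report only what shows in the picture. A call takes as long as a camera call. They do not tell look-alikes from the thing itself.
- r.trace(name, camera): "region" (480x640 bool, what is visible of it).
- r.spot_point(name, camera): "centre" ([x, y, z] in m, in world coordinates, good to about 4 mm: a listed point, or the origin of a listed thing).
The state is a dict: "time_s": time; "qpos": joint angles; "qvel": joint speeds; "joint_torque": joint torques, N m; "tcp_pos": TCP position; "orientation": TCP orientation; "force": force on the tool from outside, world axes, zero at the start; "ft_torque": the same for the moment, N m; "opening": finger opening in m; "gripper_force": force on a finger pad.
Only numpy, scipy, OpenCV 4.12 (cv2) and the standard library are available. Lean on these libraries where they do the work, as an engineer would, in place of code of your own. Each camera call takes 0.05 s, during which the arm holds its last target. There are 200 camera calls.

## Task

The belt of the tray conveyor's drive is off for changing, and the sprung tension wheel has to be locked back for the new one: take the locking pin with the tall ribbed round knob from the stand, put it through the hole in the wheel's lug, use it to turn the wheel anticlockwise against its spring, and let it down into the locking slot in the plate beneath, shoulder fully down on the lug, so that it holds the wheel when you let go. Feel for the slot and press only gently with the pin (under 30 N), never let the wheel snap back, and leave the other pins and everything else on the table where they are.

Things in the scene. Friction and masses are not known exactly. Their poses are not given: they have to be found in the camera images.
- lock_pin: Locking pin, plain steel: shank 10 mm in diameter, 36 mm long, 3 mm chamfer at the tip, under a ribbed round knob 22 mm wide and 34 mm tall (tallest of the three pins; the knob's underside is the shoulder). 55 to 115 g. Starts upright in one of the stand's holes, shoulder on the stand. Origin: centre of the shank's tip; z up along the pin, shoulder at z = 36 mm, knob's top at 70 mm.
- pin_stand: White plastic block 170 x 50 x 45 mm, fixed, with three holes of 13 mm, 40 mm deep, at x = -55, 0 and 55 mm of its own x axis. Origin: centre of its underside; x along the row. Each hole holds one pin, in any order.
- disc_pin: Another steel pin in the stand, with a flat disc head 34 mm wide and 10 mm tall: not needed, leave it. Origin: tip of its shank.
- tee_pin: Another steel pin in the stand, with a T handle 40 mm long, top 27 mm above the stand: not needed, leave it. Origin: tip of its shank.
- module: Belt-drive module, fixed: aluminium base plate 200 x 260 x 12 mm (y -110 to 150 mm), on it an aluminium quadrant plate (flat top at z = 36 mm) and above that the tension wheel; a pulley 64 mm wide, 80 mm tall and a white box 52 mm tall at its +y end. Origin: underside, on the wheel's axis; z up.
- pivot (a point): Point on the wheel's upright axis, level with the lug's top (z = 50 mm). The quadrant plate under the lug has one slot right through, 24 mm deep, 13 mm along the lug's travel, 15 mm radially, chamfered 1.5 mm, 82 mm from this axis. Its place varies: the lug hole is over it at a wheel angle between 0.55 and 0.95 rad. Seen from above until the lug covers it; no pose is measured.
- tension_wheel (a joint): Angle (rad) of the tension wheel: steel disc 120 mm wide, its white idler roller 44 mm wide (top at z = 82 mm), across from it a square lug 40 mm wide, 12 mm thick. 0 at rest on its stop, growing anticlockwise seen from above, end stop 1.3. A coil spring drives it to 0: 0.42 N m at 0 plus 0.35 per rad (5 N at the lug hole at rest, 9 N at 0.95 rad). Let go, it snaps back.
- lug_hole (a point): Centre of the mouth of the round through hole (13 mm, 2 mm chamfer) in the lug's top face, 82 mm from the axis; turns with the wheel, x away from the axis, z up. Lug 12 mm thick, 2 mm gap to the quadrant plate: away from the slot a pin put through stops on the plate, tip 14 mm below this point; over the slot it goes on until its shoulder meets the lug, tip 36 mm below.
- tray_a: White portion tray 120 x 180 x 35 mm with dividers, bystander. Origin: centre of its underside.
- tray_b: A second such tray, bystander.
- wrench: Steel wrench lying on the table, bystander.
- spray: Cleaning bottle, 70 mm wide, 150 mm tall, standing, bystander. Origin: centre of its underside.
- spare_roller: Spare idler roller, 44 mm wide, 36 mm tall, standing, bystander. Origin: centre of its underside.
- bearing: Steel bearing ring 40 mm wide, 12 mm thick, flat on the table, bystander. Origin: centre of its underside.
Mind the look-alikes: they are no part of the job. Several things have the shape of the lock_pin; the one meant has the colours described above.

How it is judged:
By the outcome, as a careful person would: the job done as asked, in the order asked, and still so for the second after the job is handed in, with the robot touching nothing.
It also fails if it takes over 72 s, if anything falls off the work surface, if the arm or the gripper's body presses on something with over 40 N, if the wrist force passes 120 N, or if a joint passes its speed limit or range.

## Working session

There is one attempt and no reset: what is moved stays moved. The work goes in short steps, Python scripts to look and compute and a shell command to move; the robot and the scene stay as the last step left them, time stands still between calls to the robot, and variables do not carry over. Pictures are saved under pics/ and viewed, at most 10 in all, crops included, and the job is handed in when it is done.

```bash
mkdir -p pics
cat > h.py <<'E'
from rig import r
import cv2, numpy as np
def save(name,fn,crop=None,s=1):
    im=r.grab_frame(name)
    if crop: im=im[crop[1]:crop[3],crop[0]:crop[2]]
    im=cv2.resize(im,None,fx=s,fy=s,interpolation=cv2.INTER_CUBIC)
    cv2.imwrite('pics/'+fn,im[:,:,::-1])
def proj(name,P):
    c=r.camera_model(name);K=np.array([[c['fx'],0,c['cx']],[0,c['fy'],c['cy']],[0,0,1]])
    return cv2.projectPoints(np.float64(P).reshape(-1,1,3),np.float64(c['rvec']),np.float64(c['tvec']),K,None)[0][:,0]
def ray(name,uv,z):
    c=r.camera_model(name);R=cv2.Rodrigues(np.float64(c['rvec']))[0]
    C=-R.T@np.float64(c['tvec']).ravel();d=R.T@np.array([(uv[0]-c['cx'])/c['fx'],(uv[1]-c['cy'])/c['fy'],1])
    return C+d*(z-C[2])/d[2]
E
python3 - <<'E'
from h import *
save('top','top1.png');save('side','side1.png')
for cam in('top','side'):
  for n in('lock_pin','pin_stand','disc_pin','tee_pin','module','pivot','lug_hole'):
    for d in r.spot_point(n,cam)[:4]:
      print(cam,n,round(d['p'],2),np.round(d['centre'],3),proj(cam,d['centre']).round())
s=r.sense();print(s['time_s'],s['tcp_pos'],s['orientation'],s['opening'],s['force'])
E
```

```text
top lock_pin 0.59 [ 0.491 -0.181  0.012] [[352. 283.]]
top lock_pin 0.59 [ 0.454 -0.256 -0.002] [[390. 302.]]
top pin_stand 0.59 [ 0.544 -0.186 -0.001] [[354. 256.]]
top pin_stand 0.31 [ 0.374 -0.058 -0.005] [[288. 343.]]
top pin_stand 0.26 [ 0.537  0.168 -0.001] [[175. 259.]]
top disc_pin 0.76 [ 0.546 -0.184  0.009] [[353. 254.]]
top disc_pin 0.29 [ 0.755 -0.256 -0.001] [[388. 151.]]
top tee_pin 0.67 [ 0.598 -0.184  0.004] [[353. 228.]]
top module 0.56 [0.538 0.168 0.002] [[174. 258.]]
top pivot 0.92 [0.534 0.169 0.047] [[167. 258.]]
top lug_hole 0.69 [0.495 0.097 0.047] [[204. 279.]]
side lock_pin 0.68 [ 0.453 -0.256  0.004] [[261. 328.]]
side pin_stand 0.93 [ 0.545 -0.181  0.002] [[297. 288.]]
side disc_pin 0.64 [ 0.549 -0.181  0.009] [[298. 285.]]
side disc_pin 0.62 [0.536 0.169 0.003] [[233. 209.]]
side tee_pin 0.3 [ 0.546 -0.182  0.009] [[297. 285.]]
side module 0.83 [ 0.537  0.166 -0.   ] [[234. 211.]]
side lug_hole 0.76 [0.492 0.1   0.051] [[221. 205.]]
side lug_hole 0.23 [ 0.548 -0.178  0.001] [[297. 287.]]
0.8 [ 0.18013679 -0.62456228  0.20548912] [ 3.14156385e+00 -2.39066286e-05  2.80754676e-01] 0.09405454702991048 [-0.37080957 -0.13813828  0.03766597]
```

View pics/top1.png

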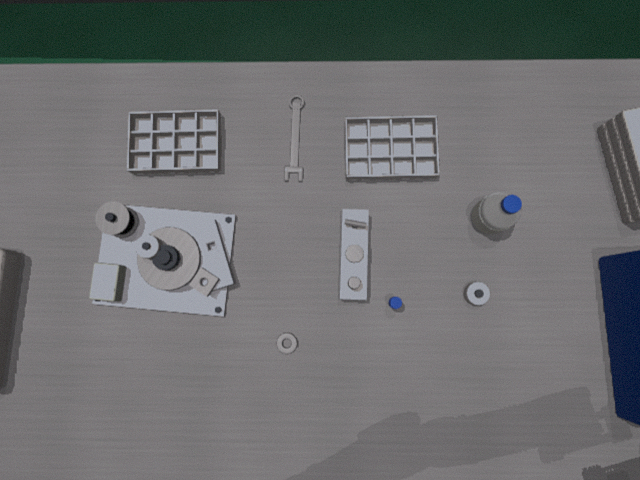

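View pics/side1.png

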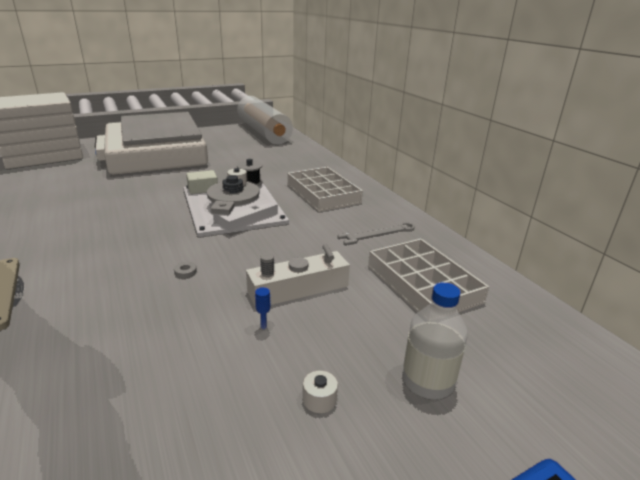

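The top view shows three steel pins in the stand: the T pin at (355,224), the disc pin at (354,254) and a small round knob at (354,283). A blue pin stands apart at (395,302). The lug hole is at about (204,281) and the slot at about (211,245).
Candidates for the lock_pin are the steel round knob, top (354,283) / side (267,265), and the blue pin, top (395,302) / side (262,300). Other round objects are the spare roller (478,293) and the bearing (287,343). I choose the steel knob in the stand and will check it in a close crop.

Run:
```python
from h import *
t=r.grab_frame('top');s=r.grab_frame('side')
z=lambda im,a:cv2.resize(im[a[1]:a[3],a[0]:a[2]],(395,300),interpolation=cv2.INTER_CUBIC)
o=np.vstack([np.hstack([z(t,(180,230,259,290)),z(t,(330,260,409,320))]),np.hstack([z(s,(180,160,298,250)),z(s,(238,235,356,325))])])
cv2.imwrite('pics/crop1.png',o[:,:,::-1])
for d in r.trace('lock_pin','top')[:3]+r.trace('lock_pin','side')[:3]:
    m=d['region'];y,x=np.where(m);print(round(d['p'],2),m.sum(),x.mean(),y.mean(),x.min(),x.max(),y.min(),y.max())
```

```text
0.62 125 394.952 302.52 389 401 297 308
0.56 131 353.5419847328244 283.0229007633588 348 359 277 289
0.32 5845 174.32489307100084 142.33276304533788 127 221 110 174
0.7 420 262.66190476190474 305.62619047619046 256 269 289 328
0.67 295 266.75254237288135 264.56271186440677 260 273 253 276
```

View pics/crop1.png

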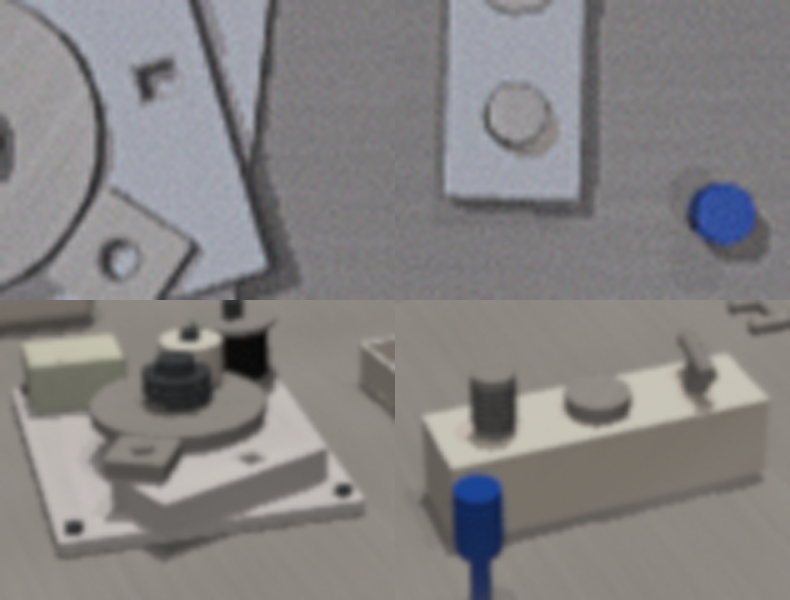

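The crop confirms it: the ribbed steel knob is at top (354.4,282.8) and the blue pin stands separately. The lug hole is at (204.2,282) and the slot at (211,246.2).

Run:
```python
from h import *
k=ray('top',(354.2,282.8),.079);h=ray('top',(204.2,282),.050);s=ray('top',(211,246.2),.036)
print('knob',k,'hole',h,'slot',s)
print('side ray knob', ray('side',(267,256.5),.079),'hole side',ray('side',(180+143/395*118,160+(449-300)/300*90),.05),'slot side',ray('side',(180+252/395*118,160+(459-300)/300*90),.036))
p=np.array([.535,.1685])
for q in(h,s): d=q[:2]-p;print(np.hypot(*d),np.arctan2(d[1],d[0]))
```

```text
knob [ 0.48818505 -0.18304371  0.079     ] hole [0.48976623 0.09576138 0.05      ] slot [0.5585646  0.08825678 0.036     ]
side ray knob [ 0.49308114 -0.17956296  0.079     ] hole side [0.49584222 0.10300697 0.05      ] slot side [0.56448503 0.09039451 0.036     ]
0.08565628870472808 -2.1271397341128564
0.08363171838817736 -1.2851618108433376
```

```bash
python3 -m crank '[0,0,0,0.14, 0,0,0,0.14, 0.034,-0.049,0,0, 0.034,-0.049,0,0, 0.034,-0.049,0,0, 0.034,-0.049,0,0, 0.034,-0.049,0,0, 0.034,-0.049,0,0]' 45 40; python3 -m crank '[0.030,-0.044,0,0, 0.030,-0.044,0,0, 0.030,-0.044,0.005,0, 0.016,-0.017,0.02,0, 0,0,0.02,0, 0,0,0,0, 0,0,0,0, 0,0,0,0]'
python3 - <<'E'
from h import *
for n in('lock_pin','disc_pin','tee_pin'):
    for d in r.spot_point(n,'wrist')[:3]: print(n,round(d['p'],2),np.round(d['centre'],4),proj('wrist',d['centre']).round())
save('wrist','w1.png')
s=r.sense();print(s['time_s'],s['tcp_pos'],s['orientation'],s['opening'])
print(proj('wrist',[[.4905,-.1815,.079]]))
E
```

```text
time_s: 2.0
tcp_pos: [0.3851, -0.3288, 0.2058]
orientation: [3.141, -0.001, 0.001]
force: [0.1, -0.3, 0.7]
opening: 0.0422
gripper_force: 0.0
time_s: 3.0
tcp_pos: [0.4902, -0.182, 0.1614]
orientation: [3.141, -0.002, -0.0]
force: [0.4, 0.6, -0.6]
opening: 0.042
gripper_force: 0.0Traceback (most recent call last):
  File "<stdin>", line 3, in <module>
ValueError: no camera of that name has taken a picture
```

Run:
```python
from h import *
save('wrist','w1.png')
for n in('lock_pin','disc_pin','tee_pin'):
    for d in r.spot_point(n,'wrist')[:3]: print(n,round(d['p'],2),np.round(d['centre'],4),proj('wrist',d['centre']).round())
print(proj('wrist',[[.4905,-.1815,.079]]))
```

```text
lock_pin 0.79 [ 4.582e-01 -2.564e-01 -1.000e-04] [[401. 254.]]
lock_pin 0.61 [ 0.4949 -0.181   0.0096] [[321. 218.]]
disc_pin 0.66 [ 0.548  -0.186   0.0089] [[327. 157.]]
tee_pin 0.56 [ 0.5983 -0.1809  0.0061] [[321.  94.]]
tee_pin 0.44 [ 0.4762 -0.4169  0.0028] [[578. 236.]]
[[321.90107012 244.11874425]]
```

View pics/w1.png

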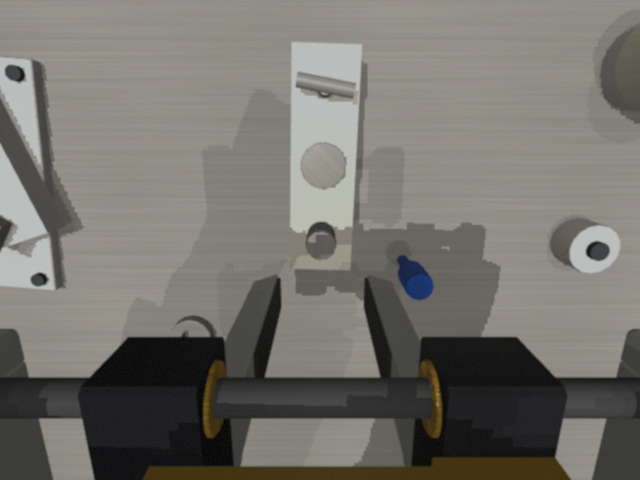

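The wrist view shows the steel knob at (321,241), centred between the fingers, with the disc at (323,165), the T at (325,85) and the blue pin clear at (415,280). Correct by +2 mm in x, descend and grip.

```bash
python3 -m crank '[0.002,-0.001,0.02,0, 0,0,0.025,0, 0,0,0.025,0, 0,0,0.025,0, 0,0,0.010,0, 0,0,0.006,0, 0,0,0,0, 0,0,0,0]'; python3 -m crank '[0,0,0,0, 0,0,0,0, 0,0,0,0, 0,0,0,0, 0,0,0,0, 0,0,0,0, 0,0,0,0, 0,0,0,0]' 0 40
```

```text
time_s: 4.2
tcp_pos: [0.4924, -0.1805, 0.0502]
orientation: [3.141, -0.001, 0.001]
force: [-0.2, 0.1, -1.0]
opening: 0.0422
gripper_force: 0.0
time_s: 5.2
tcp_pos: [0.492, -0.1803, 0.0497]
orientation: [3.141, -0.0, 0.001]
force: [-0.5, 0.3, 6.1]
opening: 0.0213
gripper_force: 40.0
```

```bash
python3 -m crank '[0,0,-0.03,0, 0,0,-0.05,0, -0.006,-0.049,0,0, -0.006,-0.049,0,0, -0.006,-0.049,0,0, 0,-0.049,0,0, 0,-0.049,0,0, 0,0,0,-0.15]'; python3 -m crank '[0,0,0,-0.15, 0,0,0,-0.15, 0,0,0,-0.15, 0,0,0,-0.15, 0,0,0,-0.15, 0,0,0,-0.17, 0,0,0,0, 0,0,0,0]';  python3 - <<'E'
from h import *
save('wrist','w2.png')
for n in('lug_hole','pivot','lock_pin'):
    for d in r.spot_point(n,'wrist')[:3]: print(n,round(d['p'],2),np.round(d['centre'],4),proj('wrist',d['centre']).round())
print(proj('wrist',[[.4935,.0995,.05],[.5615,.0895,.036],[.535,.1685,.05]]))
E
```

```text
time_s: 6.2
tcp_pos: [0.4729, 0.0703, 0.129]
orientation: [-3.14, 0.0, 0.164]
force: [-0.4, -0.8, -0.9]
opening: 0.0214
gripper_force: 40.0
time_s: 7.2
tcp_pos: [0.4734, 0.0645, 0.1293]
orientation: [-3.141, 0.0, 1.068]
force: [0.1, -0.8, -1.1]
opening: 0.0217
gripper_force: 40.0
lug_hole 0.91 [0.4936 0.0991 0.0475] [[325. 190.]]
[[324.74249024 190.26056313]
 [416.57152741 153.43013577]
 [330.17974577  62.00239784]]
```

View pics/w2.png

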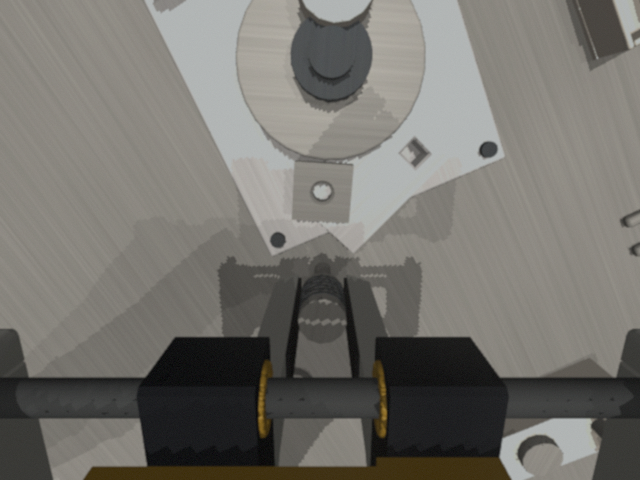

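The wrist view shows the lug hole at (322,191), the slot at (415,153), the wheel axis at about (331,57) and the pin gripped upright with its tip at about (321,258).

Run:
```python
from h import *
s=r.sense();t=np.array(s['tcp_pos']);x,y=t[:2];print(t)
print(proj('wrist',[[x,y,t[2]-.041],[x,y,t[2]-.005],[x,y,t[2]+.029]]).round(1))
h=ray('wrist',(322,191),.05);sl=ray('wrist',(415,153),.036);yw=s['orientation'][2]
X=np.array([np.cos(yw),np.sin(yw)]);Y=np.array([np.sin(yw),-np.cos(yw)])
for n,q in(('hole',h),('slot',sl)): d=q[:2]-t[:2];print(n,q,'tool',d@X,d@Y)
# chord -> angle, and pivot position
p=.5*(h+sl)[:2];c=(sl-h)[:2];L=np.hypot(*c);n=np.array([-c[1],c[0]])/L
P=p+n*np.sqrt(.082**2-L*L/4);print('pivot',P,'angle',2*np.arcsin(L/.164),'hole dir',np.arctan2(*(h[:2]-P)[::-1]))
```

```text
[0.47361558 0.06473908 0.12946353]
[[323.8 264.4]
 [324.1 287.2]
 [324.4 317.5]]
hole [0.491615   0.09995539 0.05      ] tool 0.03953359977310714 -0.0011235194677552626
slot [0.56065805 0.09029683 0.036     ] tool 0.0642176278809573 0.06407563291237289
pivot [0.53641949 0.1686326 ] angle 0.878130644082848 hole dir -2.148851496606195
```

```bash
python3 -m crank '[0.0395,-0.0007,0,0, 0,0,0.015,0, 0,0,0.015,0, 0,0,0.004,0, 0,0,0,0, 0,0,0.002,0, 0,0,0.002,0, 0,0,0,0]';python3 -m crank '[0,0,0.002,0, 0,0,0.002,0, 0,0,0.001,0, 0,0,0,0, 0,0,0,0, 0,0,0,0, 0,0,0,0, 0,0,0,0]'
```

```text
time_s: 8.4
tcp_pos: [0.492, 0.0996, 0.0915]
orientation: [3.141, -0.0, 1.071]
force: [-0.0, 1.3, -0.9]
opening: 0.0215
gripper_force: 40.0
time_s: 9.4
tcp_pos: [0.492, 0.0997, 0.0865]
orientation: [3.141, -0.0, 1.071]
force: [-0.4, -0.2, -0.9]
opening: 0.0217
gripper_force: 40.0
```

```bash
python3 -m crank '[0,0,0.002,0, 0,0,0.002,0, 0,0,0.002,0, 0,0,0.001,0, 0,0,0,0, 0,0,0,0, 0,0,0,0, 0,0,0,0]'
```

```text
time_s: 10.4
tcp_pos: [0.492, 0.0997, 0.0796]
orientation: [3.141, -0.0, 1.071]
force: [0.1, -0.1, -0.7]
opening: 0.0215
gripper_force: 40.0
```

```bash
python3 -m crank '[0,0,0,0.076, 0,0.0015,0,0, 0.0004,0.0082,0,-0.1, 0.0004,0.0082,0,-0.1, 0.0004,0.0082,0,-0.1, 0.0004,0.0082,0,-0.1, 0,0,0,0, 0,0,0,0]'
```

```text
time_s: 11.4
tcp_pos: [0.5202, 0.0882, 0.079]
orientation: [-3.136, 0.0, 1.397]
force: [-5.3, 3.1, 2.9]
opening: 0.0214
gripper_force: 40.0
```

```bash
python3 -m crank '[0.0004,0.0082,0,-0.1, 0.0004,0.0082,0,-0.1, 0.0004,0.0082,0,-0.1, 0.0004,0.0082,0,-0.1, 0.0001,0.0033,0,-0.04, 0,0,0,0, 0,0,0,0, 0,0,0,0]'
python3 - <<'E'
from h import *
s=r.sense();t=np.array(s['tcp_pos']);yw=s['orientation'][2]
X=np.array([np.cos(yw),np.sin(yw)]);Y=np.array([np.sin(yw),-np.cos(yw)])
P=np.array([.5364,.1686]);d=t[:2]-P;print(t,yw,'R',np.hypot(*d),'pin angle',np.arctan2(d[1],d[0])+2.148)
d=np.array([.5607,.0903])-t[:2];print('to slot in tool',d@X,d@Y)
save('wrist','w3.png');save('side','s3.png',(180,130,340,250),4)
for c in('wrist','side','top'):
  if c=='top': r.grab_frame(c)
  for q in r.spot_point('lug_hole',c)[:2]:print(c,q)
E
```

```text
time_s: 12.4
tcp_pos: [0.5538, 0.0885, 0.0785]
orientation: [-3.131, -0.001, 1.837]
force: [-8.6, 1.0, 4.6]
opening: 0.0212
gripper_force: 40.0
[0.55382823 0.08845447 0.07849875] 1.836835202856105 R 0.08201859257761124 pin angle 0.791327329416355
to slot in tool -2.6062982408327874e-05 0.007115235034523744
wrist {'centre': [0.5532, 0.0856, 0.0459], 'p': 0.64}
side {'centre': [0.5491, 0.0881, 0.0523], 'p': 0.57}
top {'centre': [0.5533, 0.092, 0.048], 'p': 0.72}
```

View pics/w3.png

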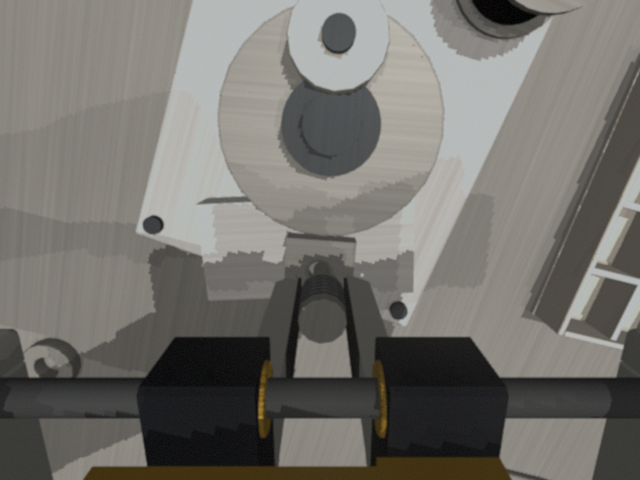

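The pin has turned the lug, which is seated under the knob at about (320,265), with 7 mm to go to the measured slot.

```bash
python3 -m crank '[0.0002,0.0036,0,-0.043, 0.0002,0.0036,0,-0.043, 0,0,0,0, 0,0,0,0, 0,0,0.0015,0, 0,0,0.0015,0, 0,0,0.001,0, 0,0,0,0]'
```

```text
time_s: 13.7
tcp_pos: [0.5603, 0.0902, 0.0743]
orientation: [-3.13, -0.001, 1.923]
force: [-9.8, 0.6, 4.4]
opening: 0.0216
gripper_force: 40.0
```

```bash
python3 -m crank '[0,0,0.001,0, 0,0,0.001,0, 0,0,0.001,0, 0,0,0.001,0, 0,0,0.001,0, 0,0,0,0, 0,0,0,0, 0,0,0,0]'
```

```text
time_s: 14.7
tcp_pos: [0.5605, 0.0904, 0.0694]
orientation: [-3.131, -0.001, 1.923]
force: [-8.4, 1.1, 3.2]
opening: 0.0214
gripper_force: 40.0
```

```bash
python3 -m crank '[0,0,0.0015,0, 0,0,0.0015,0, 0,0,0.0015,0, 0,0,0.0015,0, 0,0,0.0015,0, 0,0,0.0015,0, 0,0,0.0015,0, 0,0,0,0]'; python3 -m crank '[0,0,0.0005,0, 0,0,0.0005,0, 0,0,0.0005,0, 0,0,0.0005,0, 0,0,0.0005,0, 0,0,0.0005,0, 0,0,0,0, 0,0,0,0]'
```

```text
time_s: 15.7
tcp_pos: [0.5604, 0.0904, 0.0588]
orientation: [-3.131, -0.001, 1.923]
force: [-9.0, 1.5, 2.7]
opening: 0.0211
gripper_force: 40.0
time_s: 16.7
tcp_pos: [0.5604, 0.0905, 0.056]
orientation: [-3.131, -0.001, 1.923]
force: [-9.5, 0.3, 4.2]
opening: 0.0213
gripper_force: 40.0
```

```bash
python3 -m crank '[0,0,0.0005,0, 0,0,0.0005,0, 0,0,0.0003,0, 0,0,0,0, 0,0,0,0, 0,0,0,0, 0,0,0,0, 0,0,0,0]'
```

```text
time_s: 17.7
tcp_pos: [0.5605, 0.0905, 0.0549]
orientation: [-3.131, -0.001, 1.923]
force: [-9.7, 0.9, 5.2]
opening: 0.0212
gripper_force: 40.0
```

```bash
python3 -m crank '[0,0,0.0003,0, 0,0,0.0003,0, 0,0,0,0, 0,0,0,0, 0,0,0,0, 0,0,0,0, 0,0,0,0, 0,0,0,0]'
```

```text
time_s: 18.7
tcp_pos: [0.561, 0.0907, 0.0548]
orientation: [-3.132, -0.001, 1.923]
force: [-9.8, 0.4, 8.7]
opening: 0.0215
gripper_force: 40.0
```

Shoulder contact is felt (8.7 N, with z stopped where predicted). Next I ease the wheel back until the slot carries the load.

```bash
python3 -m crank '[0,-0.0005,0,0, 0,-0.0005,0,0, 0,-0.0005,0,0, 0,-0.0005,0,0, 0,0,0,0, 0,0,0,0, 0,0,0,0, 0,0,0,0]'
```

```text
time_s: 19.7
tcp_pos: [0.5602, 0.0904, 0.0548]
orientation: [-3.135, -0.001, 1.923]
force: [-8.5, 1.1, 6.2]
opening: 0.0209
gripper_force: 40.0
```

```bash
python3 -m crank '[0,-0.0005,0,0, 0,-0.0005,0,0, 0,-0.0005,0,0, 0,-0.0005,0,0, 0,0,0,0, 0,0,0,0, 0,0,0,0, 0,0,0,0]'
```

```text
time_s: 20.7
tcp_pos: [0.5599, 0.0903, 0.0548]
orientation: [-3.138, -0.002, 1.923]
force: [-4.8, 2.4, 1.6]
opening: 0.0212
gripper_force: 40.0
```

```bash
python3 -m crank '[0,-0.0005,0,0, 0,-0.0005,0,0, 0,-0.0005,0.0003,0, 0,0,0.0003,0, 0,0,0,0, 0,0,0,0, 0,0,0,0, 0,0,0,0]'
```

```text
time_s: 21.7
tcp_pos: [0.5598, 0.0902, 0.0548]
orientation: [-3.14, -0.002, 1.923]
force: [-4.7, 3.1, 5.2]
opening: 0.0213
gripper_force: 40.0
```

```bash
python3 -m crank '[0.0005,-0.0005,0,0, 0.0003,-0.0005,0,0, 0,-0.0005,0,0, 0,0,0.0003,0, 0,0,0,0, 0,0,0,0, 0,0,0,0, 0,0,0,0]'
```

```text
time_s: 22.7
tcp_pos: [0.5597, 0.0901, 0.0548]
orientation: [3.14, -0.001, 1.921]
force: [-3.7, 4.1, 7.6]
opening: 0.0215
gripper_force: 40.0
```

```bash
python3 -m crank '[0,0,0,0, 0,0,0,0, 0,0,0,0, 0,0,0,0, 0,0,0,0, 0,0,0,0, 0,0,0,0, 0,0,0,0]' 0 5; python3 -m crank '[0,0,0,0, 0,0,0,0, 0,0,0,0, 0,0,0,0, 0,0,0,0, 0,0,0,0, 0,0,0,0, 0,0,0,0]' 42; python3 -m crank '[0,0,-0.01,0, 0,0,-0.03,0, 0,0,-0.05,0, 0,0,-0.05,0, -0.06,0,0,0, -0.06,0,0,0, 0,0,0,0, 0,0,0,0]'
python3 - <<'E'
from h import *
t=r.grab_frame('top');s=r.grab_frame('side')
z=lambda im,a:cv2.resize(im[a[1]:a[3],a[0]:a[2]],(395,300),interpolation=cv2.INTER_CUBIC)
o=np.vstack([np.hstack([z(t,(170,220,249,280)),z(s,(190,160,269,220))]),np.hstack([cv2.resize(t,(395,300)),cv2.resize(s,(395,300))])])
cv2.imwrite('pics/fin.png',o[:,:,::-1])
for c in('side','top'):
  for q in r.spot_point('lock_pin',c)[:3]+r.spot_point('lug_hole',c)[:1]:print(c,q)
E
```

```text
time_s: 23.7
tcp_pos: [0.5598, 0.0894, 0.0546]
orientation: [3.14, 0.0, 1.921]
force: [-3.3, 3.2, 5.1]
opening: 0.0218
gripper_force: 5.0
time_s: 24.7
tcp_pos: [0.5593, 0.0892, 0.0542]
orientation: [3.142, 0.0, 1.921]
force: [0.5, 1.2, 0.1]
opening: 0.0394
gripper_force: 0.0
time_s: 25.7
tcp_pos: [0.6002, -0.0228, 0.1946]
orientation: [3.141, -0.001, 1.921]
force: [0.1, 1.1, -0.6]
opening: 0.0392
gripper_force: 0.0
side {'centre': [0.4508, -0.2573, 0.0026], 'p': 0.6}
side {'centre': [0.5581, 0.0898, 0.0531], 'p': 0.95}
top {'centre': [0.4552, -0.2552, -0.001], 'p': 0.68}
top {'centre': [0.7534, -0.2539, 0.0025], 'p': 0.51}
```

View pics/fin.png

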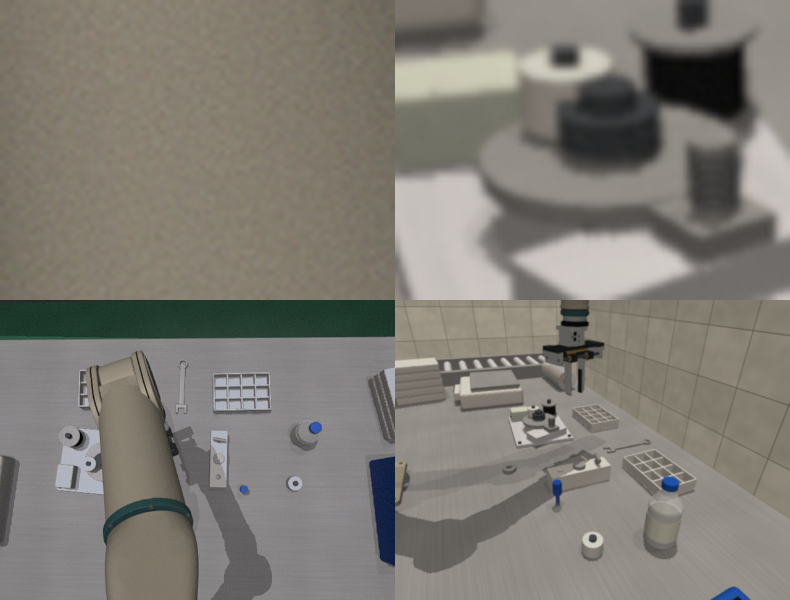

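The side view shows the knob sitting upright on the lug at crop (713,180). The wheel is held at the turned angle, and the other pins and objects are in place. The gripper is clear.

```bash
python3 -c "
from rig import r
print(r.sign_off())"
```

```text
the job is handed in; nothing more can be done
None
```

The lock pin is seated in the locking slot with its shoulder down on the lug, and the wheel stayed held back after I let go. The highest pressing force in the readings was 8.7 N, and the job was handed in after about 26 s.

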